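Hang a lift-off gate on its two hinge pins and shut it

TASK

The gate of the tin tray has been washed and is standing in the drying rack. Hang it back on the tray's hinge post: with the gate swung open, feel for the two pins, lower both knuckles over them together without forcing until it sits fully down, then swing it shut under the keeper against its stop and let go. Do not press or knock hard on the tray or its posts with the gate or the fingers, do not drop the gate on, and leave the tins standing where they are.

Things in the scene. Friction and masses are not known exactly. Their poses are not given: they have to be found in the camera images.
- gate: Loose stainless gate, about 0.35 kg (varies by a fifth), upright in the rack. 14 mm thick frame: 200 mm long, 130 mm high, solid top rail 30 mm high, thin upright bars below. Two knuckles stick out of one end. Origin: on the knuckles' common axis, level with the gate's lower edge; z up, x along the gate to its free end (panel from x = 18 to 218 mm), y across its thickness.
- gate_knuckle (a point): Middle of the lower knuckle's lower rim: x = 0, z = 12 mm in the gate's frame. The knuckles are upright tubes, outer diameter 22, bore 12, height 20 mm, open at both ends, one above the other: the upper one's lower rim is 75 mm higher.
- gate_grip (a point): Where to pinch the top rail from above, firmly, across its 14 mm thickness: x = 108 mm (it balances there), z = 118 mm, 12 mm below the gate's top. Nothing else is within 60 mm at that height.
- gate_end (a point): The middle of the gate's free end: x = 218 mm, z = 65 mm in the gate's frame.
- tray: Fixed low stainless tin tray, 335 by 380 mm, walls 60 mm high at sides and back, open in front. Origin: on the table, in the middle of the open front; x into the tray, y to its left, z up. Hinge post at its left front corner, keeper at its right front corner. Shut, the gate runs from the pins along -y, in the plane x = 0; swung open it stands out to -x, where nothing is in its way.
- hinge (a point): Mark at the inner end of the hinge post's slots, on the table: x = 0, y = 97 mm in the tray. The post is clamped anywhere along its slots, so the axis of its two pins is 3 to 33 mm from this mark towards the tray's +y (exact along x); this is not measured: feel or see it. The 20 mm square post, 134 mm high, has its face 25 mm to the +y side of the pin axis; coming from -y the pins are free.
- shoulder (a point): 32 mm above the hinge mark: the height where the lower knuckle's rim comes to rest (gate origin then 20 mm above the table; it may sag 2 degrees). The post has two arms, 20 mm wide, 8 mm thick, ending 10 mm to the -y side of the pin axis; tops at 32 and 107 mm. On each a pin of diameter 10, 18 mm tall, slightly bevelled. The lower knuckle goes in sideways between lower pin and upper arm.
- keeper (a point): Point on the tray's right front corner (x = 0, y = -107, z = 159 mm) under the keeper's tab, a plate over the shut gate's free end, 9 mm above the seated gate, y from -74 to -140, x from -23 to 12 mm, top at 163 mm: the gate can only swing in under it from -x, not be lowered in. Behind the gate the keeper has a stop plate, front face at x = 7.5 mm, y from -75 to -143.
- rack: Fixed drying rack, base 170 by 200 mm. Origin: on the table under the middle of the slot that holds the gate; x along the slot. The gate stands on the base, 12 mm above the table, between fins that reach 62 mm above the table (slot 16 mm wide): lift it straight up. 87 mm to the -y side a washed disc stands in a second slot, top at 88 mm.
- tin0: Loose tin standing in the tray. Open gold tin, 75 mm diameter, 82 mm high, origin under its middle.
- tin1: Loose tin standing in the tray. Open gold tin, 75 mm diameter, 82 mm high, origin under its middle.
- tin2: Loose tin standing in the tray. Open gold tin, 75 mm diameter, 82 mm high, origin under its middle.
- tin3: Loose tin standing on the table beyond the rack. Open gold tin, 75 mm diameter, 82 mm high, origin under its middle.
Things that resemble listed ones, but are neither listed nor needed, are in the scene too. Several things have the shape of the gate; the one meant has the colours described above.

How it is judged:
On the way, in this order (a step that is already met when the one before it is completed fails the run):
1. the gate, swung open, is down on both pins (z of gate in the frame of tray between 0.016 and 0.024 m and x of gate in the frame of tray between -0.006 and 0.006 m and y of gate in the frame of tray between 0.096 and 0.134 m and angle between gate's own z axis and vertical below 0.07 rad and x of gate_end in the frame of tray below -0.06 m and contact force between gate and tray above 1 N), for 0.2 s.
2. the gate is swung shut under the keeper (z of gate in the frame of tray between 0.016 and 0.024 m and x of gate in the frame of tray between -0.006 and 0.006 m and y of gate in the frame of tray between 0.096 and 0.134 m and angle between gate's own z axis and vertical below 0.07 rad and x of gate_end in the frame of tray between -0.01 and 0.01 m and y of gate_end in the frame of tray below -0.08 m), for 0.2 s.
At the end, for the whole second after the job is handed in: The gate hangs on both pins: origin within 4 mm of seated height, within 6 mm of the pin axis in the tray's x and between 96 and 134 mm in its y, upright within 4 degrees; free end under the keeper within 10 mm of x = 0; at rest and released; the tins stand (all of step 2 and linear speed of gate below 0.01 m/s and angular speed of gate below 0.05 rad/s and contact force between gate and the fingers below 0.1 N and angle between each of tin0, tin1, tin2, tin3's own z axis and vertical below 0.2 rad); the robot touches nothing.
It fails at once if the gate is pressed or knocked on the tray or its hinge post with more than 60 N (contact force between gate and tray above 60 N).
It fails at once if a tin is moved by more than 30 mm or tipped (distance of any of tin0, tin1, tin2, tin3 from where it was at the start of the episode above 0.03 m or angle between any of tin0, tin1, tin2, tin3's own z axis and vertical above 0.3 rad).
It fails at once if the fingers press or knock on the tray or its posts with more than 60 N (contact force between the fingers and tray above 60 N).
It fails at once if the gate is let fall (falling free, not yet down on its shoulders) (contact force between gate and the fingers below 0.05 N and contact force between gate and rack below 0.05 N and linear speed of gate above 0.3 m/s and z of gate in the frame of tray above 0.024 m).
It also fails if it takes over 54 s, if anything falls off the work surface, if the arm or the gripper's body presses on something with over 40 N, if the wrist force passes 120 N, or if a joint passes its speed limit or range.

ROBOT

A 6-joint arm with a two-finger parallel gripper is mounted at the origin on the work surface. World frame = base frame: x ahead of the robot, y to its left, z up, the work surface at z = 0. Lengths are in m, angles in rad, forces in N, time in s.
With the tool pointing down it reaches from about 0.425 to 0.95 m from the base axis. Payload 14.7 kg.
Tool frame: the origin (TCP) lies at the very end of the fingers, on their centre line; the grasp point (between the pads) lies 19 mm behind it; z points along the fingers, y is the line along which they close (so a half turn about z gives the same grasp; the last joint's range is limited). The gripper opens to 85 mm and grips with 20 to 120 N. Pads are 22 mm wide; open, the fingers measure 114 mm over their backs; the gripper's body (76 mm by 85 mm) begins 54 mm behind the grasp point. The pads swing forward as they close: fully open they stand 13 mm farther back than shut.
Start: joints at [1.186, 0.48, 1.596, -0, 1.065, -0.047], TCP at [0.215, 0.613, 0.231] pointing down, gripper open.
Joint ranges: [-2.75, 2.75], [-0.82, 2.05], [0.23, 2.67], [-1.56, 4.7], [0.09, 2.69], [-2.92, 2.92]. Speed limits (rad/s): [1.89, 1.89, 2.39, 3.01, 3.01, 3.01].

INTERFACE

Orientations are given as a 3x3 rotation matrix whose columns are the frame's x, y, z axes.
In Python, from cell import r, camera, ticket gives the robot as it stands.
- The arm moves only by the tool servo_tool, never from a script. Its arguments are lists of equal length, an entry for each row: "slide": the shift along the tool's x, y, z in mm, a list of three; "rot": the turn, a rotation vector about the tool's x, y, z in degrees, a list of three; "claw": the opening, from 0 (shut) to 1 (fully open). In form: {"slide": [[x, y, z], ...], "rot": [[wx, wy, wz], ...], "claw": [claw, ...]}. A call has 1 to 12 rows; each row shifts and turns the commanded pose from where the row before left it, along the tool's axes as they then stand; what a row does not reach is not made up. A row lasts 1/8 s, in which the tool goes at most 62.5 mm and 10.7 degrees, less where a joint would pass 70% of its speed; a pose out of reach is approached as far as the arm can. A call is refused whole if a number of a shift passes 62.5 or a number of a turn 10.7, either way. A call with a gripper value outside its range is refused whole. The fingers move at their own pace and stop on an object; "newtons" is the grip in N (left out, the last holds). Time passes only in rows, so rows that do not move let the fingers close. It gives the time, the measured TCP pose, the force, the opening and the grip force at its end, in the units of the state.
- r.observe(): the state, without advancing time (a new reading comes with each control period).
- camera(name): name is "scene" or "top"; returns a dict with "img" (384x512x3 uint8, red, green, blue), "camera_matrix" (3x3 intrinsics, pixels), "extrinsics" (4x4, takes a point from world to camera coordinates). Camera axes: x right, y down, z forward; pixel columns grow to the right and rows downward; lengths in m; the calibration is good to about 2 mm. A picture is of the moment at which its call begins. There is no depth.
- ticket.hand_in(): hands the job in; it is judged then, once.
The state is a dict: "time_s": time; "joint_pos": joint angles; "joint_vel": joint speeds; "joint_efforts": joint torques, N m; "position": TCP position; "ee_rot": TCP orientation; "wrist_force": force on the tool from outside, world axes, zero at the start; "wrist_torque": the same for the moment, N m; "gripper_width": finger opening in m; "grasp_force": force on a finger pad.
Only numpy, scipy, OpenCV 4.12 (cv2) and the standard library are available. Lean on these libraries where they do the work, as an engineer would, in place of code of your own. Each camera call takes 0.05 s, during which the arm holds its last target. There are 200 camera calls.

## Working session

There is one attempt and no reset: what is moved stays moved. The work goes in short steps, Python scripts to look and compute and a tool call to move; the robot and the scene stay as the last step left them, time stands still between calls to the robot, and variables do not carry over. Pictures are saved under pics/ and viewed, at most 10 in all, crops included, and the job is handed in when it is done.

Besides the shell and the picture viewer there is one more tool, called after "Call:" as name(argument=value, ...) on one line, values as JSON. servo_tool: Moves the arm, as the interface text tells. Its arguments: {"type":"object","properties":{"slide":{"type":"array"},"rot":{"type":"array"},"claw":{"type":"array"},"newtons":{"type":"number"}},"required":["slide","rot","claw"]}

```bash
ls; mkdir -p pics; python3 - <<'E'
from cell import r,camera
import cv2,numpy as np
s=r.observe();print(s['time_s'],s['position'],np.round(s['ee_rot'],3).tolist(),s['gripper_width'])
for n in("scene","top"):
    c=camera(n);cv2.imwrite(f"pics/{n}0.png",c["img"][...,::-1]);np.savez(f"{n}0.npz",**c)
    print(n,np.round(c["camera_matrix"],1).tolist(),np.round(c["extrinsics"],3).tolist())
E
```

```text
pics
0.0 [0.21524717 0.61289175 0.23068994] [[-0.943, 0.331, -0.0], [0.331, 0.943, -0.001], [0.0, -0.001, -1.0]] 0.08550078750584093
scene [[451.9, 0.0, 258.2], [0.0, 451.9, 192.4], [0.0, 0.0, 1.0]] [[-0.512, 0.859, -0.009, 0.413], [0.508, 0.294, -0.809, -0.144], [-0.693, -0.419, -0.587, 1.809], [0.0, 0.0, 0.0, 1.0]]
top [[350.9, 0.0, 256.1], [0.0, 350.9, 191.2], [0.0, 0.0, 1.0]] [[0.029, -1.0, -0.009, -0.149], [-0.982, -0.027, -0.187, 0.585], [0.187, 0.014, -0.982, 1.012], [0.0, 0.0, 0.0, 1.0]]
```

View pics/scene0.png

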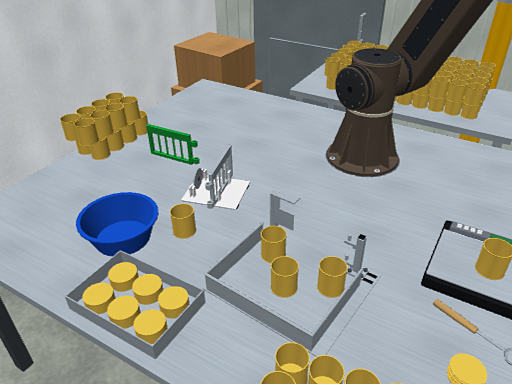

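View pics/top0.png

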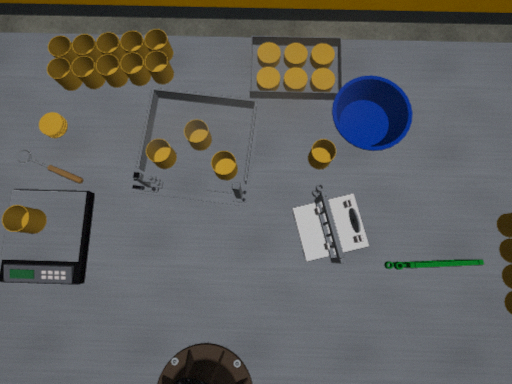

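Candidates for the gate are the grey one in the white rack (top ≈(328,225), scene ≈(221,175)) and the green one standing on the table (top (435,264), scene (172,145)). By "stainless, in the rack" I choose the grey one. I'll check it and the post and keeper in close crops.

```bash
python3 - <<'E'
import cv2,numpy as np
t=cv2.imread("pics/top0.png");s=cv2.imread("pics/scene0.png")
f=lambda i,x,y,w,h:cv2.resize(i[y:y+h,x:x+w],(400,300),interpolation=cv2.INTER_CUBIC)
o=np.vstack([np.hstack([f(t,285,180,100,75),f(s,175,140,92,69)]),np.hstack([f(t,125,150,140,105),f(s,262,185,140,105)])])
cv2.imwrite("pics/crop0.png",o)
E
```

```text
(no output)
```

View pics/crop0.png

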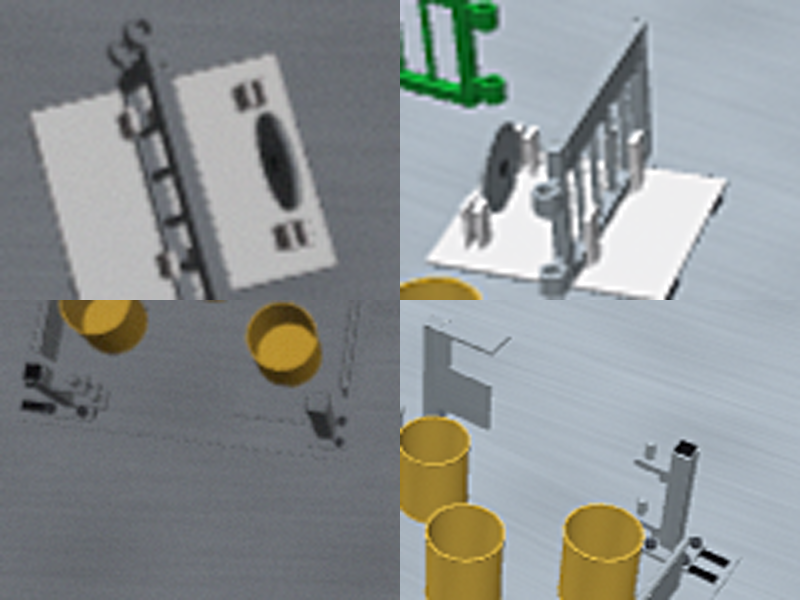

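The crop confirms the grey gate in the white rack, its knuckles pointing away from the robot, and the disc in the other slot. The post is at top ≈(137,175), scene ≈(362,237). The keeper is at top ≈(237,190). Next come larger crops for exact pixels.

```bash
cat > h.py <<'E'
import cv2,numpy as np
def load(n): return dict(np.load(n+".npz"))
def ray(c,uv):
    E=c["extrinsics"];R,t=E[:3,:3],E[:3,3]
    return -R.T@t, R.T@np.linalg.inv(c["camera_matrix"])@np.r_[uv,1]
def onz(c,uv,z):
    o,d=ray(c,uv);return o+d*(z-o[2])/d[2]
def tri(c1,u1,c2,u2):
    (o1,d1),(o2,d2)=ray(c1,u1),ray(c2,u2)
    k=np.linalg.lstsq(np.c_[d1,-d2],o2-o1,rcond=None)[0]
    a,b=o1+k[0]*d1,o2+k[1]*d2
    return (a+b)/2,np.linalg.norm(a-b)
def pix(c,p):
    E=c["extrinsics"];q=c["camera_matrix"]@(E[:3,:3]@np.asarray(p)+E[:3,3]);return q[:2]/q[2]
def zoom(i,x,y,w,h,k,step=10):
    o=cv2.resize(i[y:y+h,x:x+w],None,fx=k,fy=k,interpolation=cv2.INTER_CUBIC)
    for a in range(-x%step,w,step): cv2.line(o,(int((a+.5)*k),0),(int((a+.5)*k),6),(0,0,255),1);cv2.putText(o,str(x+a),(int((a+.5)*k),16),0,.35,(0,0,255),1)
    for b in range(-y%step,h,step): cv2.line(o,(0,int((b+.5)*k)),(6,int((b+.5)*k)),(0,0,255),1);cv2.putText(o,str(y+b),(8,int((b+.5)*k)),0,.35,(0,0,255),1)
    return o
E
python3 - <<'E'
from h import *
t=cv2.imread("pics/top0.png");s=cv2.imread("pics/scene0.png")
o=np.vstack([np.hstack([zoom(t,125,163,50,37,8),zoom(s,330,228,50,37,8)]),np.hstack([zoom(t,130,85,133,100,3),zoom(s,262,185,133,100,3)])])
cv2.imwrite("pics/crop1.png",o);print(o.shape)
T,S=load("top0"),load("scene0")
print("cap",tri(T,(136.6,175.2),S,(361.7,236.8)))
print("freeend top",onz(S,(230.2,144.6),.142),"kn end",onz(S,(210.6,175),.142))
E
```

```text
Traceback (most recent call last):
ValueError: all the input array dimensions except for the concatenation axis must match exactly, but along dimension 1, the array at index 0 has size 800 and the array at index 1 has size 798
```

```bash
python3 - <<'E'
from h import *
t=cv2.imread("pics/top0.png");s=cv2.imread("pics/scene0.png")
a=np.hstack([zoom(t,125,163,50,37,8),zoom(s,330,228,50,37,8)]);b=np.hstack([zoom(t,130,85,133,100,3),zoom(s,285,140,-0+1,1,1)[:0].reshape(300,0,3) if 0 else np.zeros((300,2,3),np.uint8),zoom(t,290,175,133,100,3)])
o=np.vstack([a,b])
cv2.imwrite("pics/crop1.png",o);print(o.shape)
T,S=load("top0"),load("scene0")
print("cap",tri(T,(136.6,175.2),S,(361.7,236.8)))
print("freeend top",onz(S,(230.2,144.6),.142),"kn end",onz(S,(210.6,175),.142))
E
```

```text
(596, 800, 3)
cap (array([0.61084292, 0.20871135, 0.13253857]), np.float64(0.0028827425104113297))
freeend top [ 0.38635205 -0.36489411  0.142     ] kn end [ 0.58042155 -0.31129969  0.142     ]
```

View pics/crop1.png

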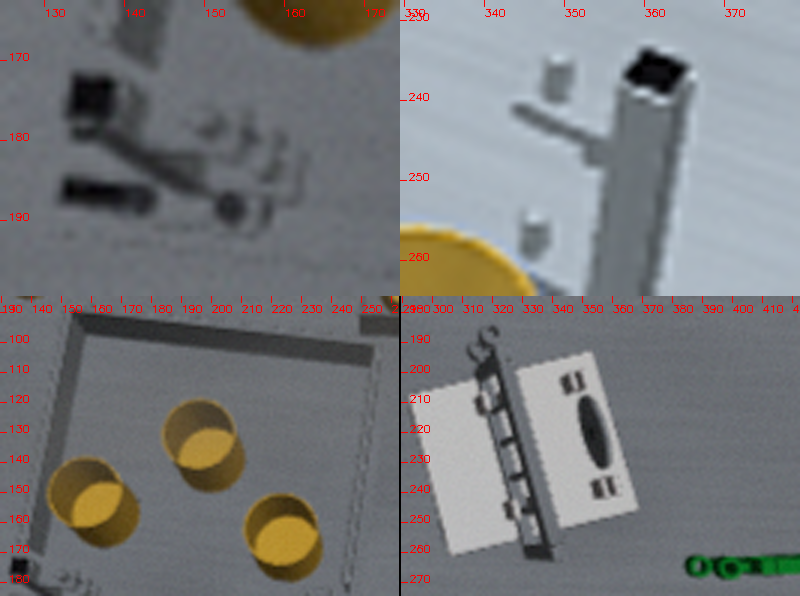

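```bash
python3 - <<'E'
from h import *
np.set_printoptions(precision=4,suppress=True)
T,S=load("top0"),load("scene0")
print("cams",ray(T,(0,0))[0],ray(S,(0,0))[0])
print("cap",tri(T,(135.75,174.75),S,(361.4,236.5)))
A,B=onz(T,(154.5,91.2),.06),onz(T,(253.8,101.5),.06);print("back",A,B,np.linalg.norm(A-B))
print("pinU",onz(S,(349.5,235.25),.125),"pinL",onz(S,(346.4,254.4),.05))
g=cv2.cvtColor(T["img"],6).astype(float)
# yaw of back wall: fit upper edge of the dark band by gradient maximum
pts=[]
for u in range(165,248,2):
    v0=int(91.2+(u-154.5)*10.3/99.3); col=cv2.GaussianBlur(g,(7,1),0)[v0-5:v0+6,u]; d=np.diff(col); k=np.argmin(d)
    if 0<k<len(d)-1:
        a,b,c=-d[k-1],-d[k],-d[k+1]; pts.append((u,v0-5+k+.5+.5*(a-c)/(a-2*b+c)))
vx,vy,x0,y0=cv2.fitLine(np.float32(pts),cv2.DIST_HUBER,0,.01,.01).ravel()
f=lambda u:onz(T,(u,y0+(u-x0)*vy/vx),.06)
d=f(165)-f(248);print("tray y dir deg",np.degrees(np.arctan2(d[1],d[0])),"corner dir",np.degrees(np.arctan2(*(A-B)[1::-1])),f(154.5))
# gate rail in the top view: rows, bright-ish top face between dark side edges
for v in (205,215,225,235,245,255): print(v,g[v,int(315+(v-190)*.28)-6:int(315+(v-190)*.28)+14].astype(int))
E
```

```text
cams [ 0.3901 -0.1483  1.1017] [1.5373 0.4462 0.9488]
cap (array([0.612 , 0.2092, 0.1349]), np.float64(0.0005063070562664192))
back [0.9054 0.2021 0.06  ] [ 0.8779 -0.1172  0.06  ] 0.32045007474803633
pinU [0.612  0.1767 0.125 ] pinL [0.6093 0.175  0.05  ]
tray y dir deg 84.43692317985132 corner dir 85.08010924420182 [0.911  0.2025 0.06  ]
205 [186 187 157  79 114 110 109 124 158 152  40  65 102 112 108 111 138 176
 185 186]
215 [163 149 117  82 114 107 110 145 165 112  36  67 112 112 109 114 137 177
 190 185]
225 [186 187 165 104  91  86  77 112 159 166  90  40  75 113 112 111 123 160
 186 190]
235 [186 188 157  89  91  56  40  41  52  72  58  42  82 117 115 111 124 161
 186 184]
245 [103  59  65 125 178 149  79  65  54  45  39  53  89 113 112 110 129 161
 185 185]
255 [181 156  91  82 116 116 119 114 108  76  39  60  98 108 109 106 105  98
 108 112]
```

```bash
python3 - <<'E'
from h import *
np.set_printoptions(precision=4,suppress=True)
T,S=load("top0"),load("scene0")
P=np.array([onz(T,(u,v),.142)[:2] for u,v in zip((326.8,329.75,332.4,335.25,338.1),(205,215,225,235,245))],np.float32)
vx,vy,x0,y0=cv2.fitLine(P,cv2.DIST_L2,0,.01,.01).ravel()
d=np.array([vx,vy]);d*=-np.sign(d[0]);c=np.array([x0,y0])
F,K=[onz(S,p,.142)[:2] for p in((230.2,144.6),(210.6,175))]
F2=onz(T,(130+0,0),.142)
print("dir",d,np.degrees(np.arctan2(d[1],d[0])),"F,K along",(F-c)@d,(K-c)@d)
m=(((F-c)@d-.110)+((K-c)@d+.090))/2
g=c+m*d;print("grip",g)
# tops view end check: predicted pixel of free end top
print(pix(T,[*(g+.11*d),.142]),pix(T,[*(g-.09*d),.142]))
from cell import r
s=r.observe();R=s["ee_rot"];print(R.T@(np.r_[g,.231]-s["position"])*1000)
yt=np.degrees(np.arctan2(d[0],-d[1]));print("tool y now deg",np.degrees(np.arctan2(R[1,1],R[0,1])),"gate normal",yt, "j",s["joint_pos"])
E
```

```text
dir [-0.9653 -0.2613] -164.854 F,K along 0.09998524376808879 -0.10134602600517192
grip [ 0.4949 -0.3423]
[342.5685 260.9727] [322.5395 189.696 ]
[-580.3833 -808.5383    0.5959]
tool y now deg 70.64404070196427 gate normal -74.85401 j [ 1.1864  0.4807  1.5968  0.      1.0651 -0.0466]
```

Call:
servo_tool(slide=[[0,0,0],[0,0,0],[0,0,0],[0,0,0],[0,0,0],[0,0,0],[0,0,0],[0,0,0],[0,0,0],[0,0,0],[0,0,0],[0,0,0]], rot=[[0,0,10.5],[0,0,10.5],[0,0,10.5],[0,0,10.5],[0,0,10.5],[0,0,10.5],[0,0,10.5],[0,0,10.5],[0,0,10.5],[0,0,10.5],[0,0,10.5],[0,0,10.5]], claw=[1,1,1,1,1,1,1,1,1,1,1,1])

```text
time_s: 1.6
position: [0.2153, 0.6131, 0.2309]
ee_rot: [[0.826, 0.563, -0.0], [0.563, -0.826, -0.001], [-0.001, 0.0, -1.0]]
wrist_force: [0.0, 0.0, 0.6]
gripper_width: 0.0856
grasp_force: 0.0
```

Call:
servo_tool(slide=[[0,0,0],[0,0,0],[20,53,0],[20,53,0],[20,53,0],[20,53,0],[20,53,0],[20,53,0],[20,53,0],[20,53,0],[20,53,0],[20,53,0]], rot=[[0,0,10],[0,0,9.1],[0,0,0],[0,0,0],[0,0,0],[0,0,0],[0,0,0],[0,0,0],[0,0,0],[0,0,0],[0,0,0],[0,0,0]], claw=[1,1,1,1,1,1,1,1,1,1,1,1])

```text
time_s: 3.1
position: [0.5509, 0.1546, 0.2312]
ee_rot: [[0.963, 0.268, -0.0], [0.268, -0.963, 0.0], [-0.0, -0.0, -1.0]]
wrist_force: [1.2, 0.4, 0.4]
gripper_width: 0.0857
grasp_force: 0.0
```

Call:
servo_tool(slide=[[-20,51,0],[-20,51,0],[-20,51,0],[-20,51,0],[-20,51,0],[-20,51,0],[-20,51,0],[-20,51,0],[-20,51,0],[0,0,0],[0,0,0]], rot=[[0,0,0],[0,0,0],[0,0,0],[0,0,0],[0,0,0],[0,0,0],[0,0,0],[0,0,0],[0,0,0],[0,0,0],[0,0,0]], claw=[1,1,1,1,1,1,1,1,1,1,1])

```text
time_s: 4.47
position: [0.4993, -0.3339, 0.2309]
ee_rot: [[0.964, 0.267, -0.001], [0.267, -0.964, 0.001], [-0.0, -0.001, -1.0]]
wrist_force: [-0.3, 0.8, -0.3]
gripper_width: 0.0853
grasp_force: 0.0
```

Call:
servo_tool(slide=[[-6,7,0],[0,0,40],[0,0,40],[0,0,40],[0,0,0],[0,0,0]], rot=[[0,0,0.4],[0,0,0],[0,0,0],[0,0,0],[0,0,0],[0,0,0]], claw=[1,1,1,1,1,0.45], newtons=30)

```text
time_s: 5.22
position: [0.4965, -0.3427, 0.1127]
ee_rot: [[0.965, 0.262, 0.001], [0.262, -0.965, -0.001], [0.001, 0.001, -1.0]]
wrist_force: [0.5, -0.3, -0.3]
gripper_width: 0.07
grasp_force: 0.0
```

```bash
python3 - <<'E'
from h import *
from cell import r,camera
for n in("scene","top"):
    c=camera(n);np.savez(f"{n}1.npz",**c)
T,S=load("top1"),load("scene1")
o=np.hstack([zoom(T["img"][...,::-1],290,180,66,80,6),zoom(S["img"][...,::-1],175,105,66,80,6)]);cv2.imwrite("pics/c2.png",o)
E
```

```text
(no output)
```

View pics/c2.png

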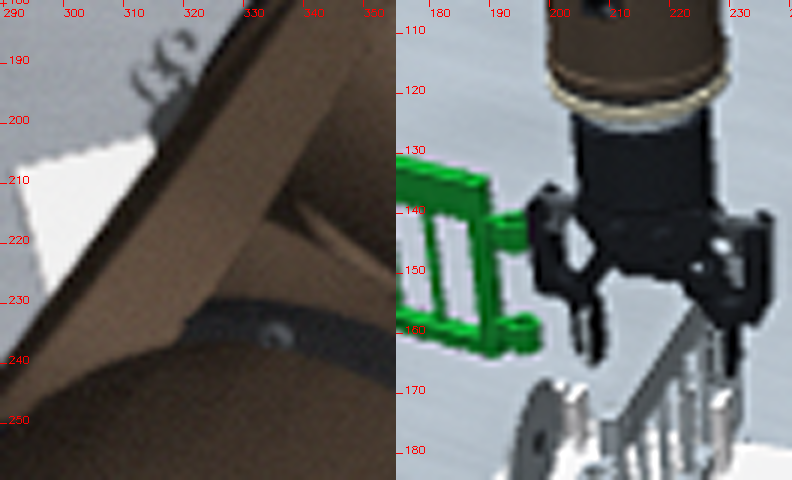

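The scene view shows the open fingers at (205,165) and (230,165), on either side of the rail at about (217,160). The arm hides the top view. I'll close and lift.

Call:
servo_tool(slide=[[0,0,0],[0,0,0],[0,0,0],[0,0,0],[0,0,0],[0,0,-4],[0,0,0]], rot=[[0,0,0],[0,0,0],[0,0,0],[0,0,0],[0,0,0],[0,0,0],[0,0,0]], claw=[0,0,0,0,0,0,0], newtons=90)

```text
time_s: 6.2
position: [0.4959, -0.3426, 0.1155]
ee_rot: [[0.965, 0.261, 0.0], [0.261, -0.965, -0.0], [0.0, 0.0, -1.0]]
wrist_force: [1.0, 0.1, -2.9]
gripper_width: 0.0129
grasp_force: 87.7
```

Call:
servo_tool(slide=[[0,0,-35],[0,0,-55],[0,0,-55],[0,0,-20],[0,0,0]], rot=[[0,0,0],[0,0,0],[0,0,0],[0,0,10.1],[0,0,10]], claw=[0,0,0,0,0])

```text
time_s: 6.82
position: [0.4965, -0.3431, 0.2824]
ee_rot: [[0.996, -0.092, 0.003], [-0.092, -0.996, -0.002], [0.003, 0.002, -1.0]]
wrist_force: [0.0, -0.3, -2.3]
gripper_width: 0.0125
grasp_force: 88.9
```

Call:
servo_tool(slide=[[-4,-30,0],[-5,-54,0],[-5,-54,0],[-5,-54,0],[-5,-54,0],[-5,-54,0],[-5,-54,0],[-5,-54,0],[-2,-54,0],[0,-24,0],[0,0,0]], rot=[[0,0,0],[0,0,0],[0,0,0],[0,0,0],[0,0,0],[0,0,0],[0,0,0],[0,0,0],[0,0,0],[0,0,0],[0,0,0]], claw=[0,0,0,0,0,0,0,0,0,0,0])

```text
time_s: 8.2
position: [0.4967, 0.1467, 0.28]
ee_rot: [[0.996, -0.084, -0.0], [-0.084, -0.996, 0.0], [-0.0, -0.0, -1.0]]
wrist_force: [0.3, -1.5, -3.1]
gripper_width: 0.013
grasp_force: 89.1
```

Call:
servo_tool(slide=[[0,0,35],[0,0,50],[0,0,45],[0,0,21],[0,0,0],[0,0,0]], rot=[[0,0,0],[0,0,0],[0,0,0],[0,0,0],[0,0,0],[0,0,0]], claw=[0,0,0,0,0,0])

```text
time_s: 8.95
position: [0.4975, 0.1448, 0.1302]
ee_rot: [[0.996, -0.087, 0.001], [-0.087, -0.996, 0.0], [0.001, -0.0, -1.0]]
wrist_force: [-0.1, -0.2, -3.1]
gripper_width: 0.0128
grasp_force: 88.8
```

```bash
python3 - <<'E'
from h import *
from cell import r,camera
for n in("scene","top"):
    c=camera(n);np.savez(f"{n}2.npz",**c)
T,S=load("top2"),load("scene2")
o=np.hstack([zoom(T["img"][...,::-1],125,160,50,75,8),zoom(S["img"][...,::-1],325,210,50,75,8)]);cv2.imwrite("pics/c3.png",o)
E
```

```text
(no output)
```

View pics/c3.png

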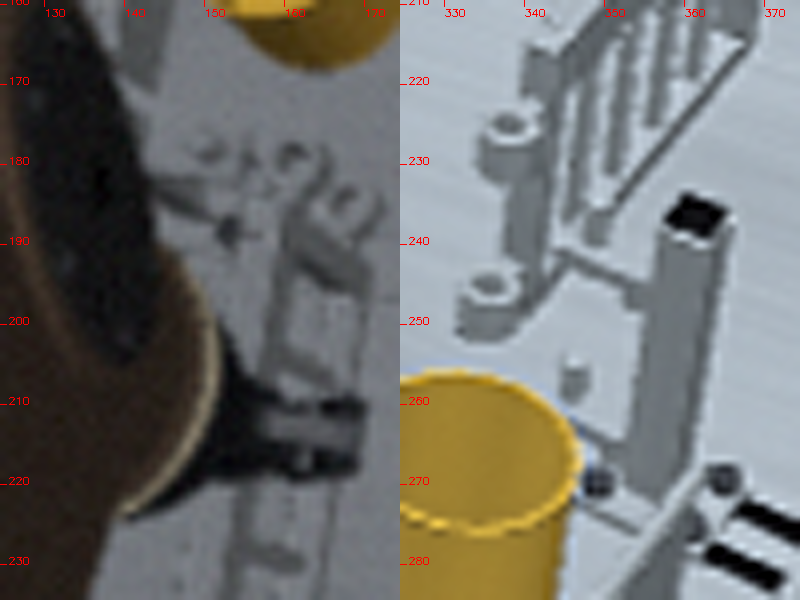

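```bash
python3 - <<'E'
from h import *
np.set_printoptions(precision=4,suppress=True)
T,S=load("top2"),load("scene2")
print("KU",onz(S,(338.25,225),.1367),onz(T,(161.1,179.5),.1367),"KL",onz(S,(335.75,245.4),.0617),onz(T,(168.25,185.1),.0617))
print("PU",onz(S,(349.5,235.25),.125),onz(T,(150.75,178.25),.125),"PL",onz(S,(346.4,254.4),.05))
E
```

```text
KU [0.6005 0.1377 0.1367] [0.5998 0.1352 0.1367] KL [0.602  0.1382 0.0617] [0.5993 0.1341 0.0617]
PU [0.612  0.1767 0.125 ] [0.6052 0.1686 0.125 ] PL [0.6093 0.175  0.05  ]
```

The knuckle rings are at scene (338,225)/(336,245), the pins at (349.5,235)/(346,254). So the pins are about 6 mm ahead in x and 38 mm in +y. I'll approach and feel in y.

Call:
servo_tool(slide=[[6,-4,0],[0,-6,0],[0,-4,0],[0,-2,0],[0,0,0]], rot=[[0,0,0],[0,0,0],[0,0,0],[0,0,0],[0,0,0]], claw=[0,0,0,0,0])

```text
time_s: 9.68
position: [0.5042, 0.1608, 0.1293]
ee_rot: [[0.996, -0.086, -0.0], [-0.086, -0.996, -0.0], [-0.0, 0.0, -1.0]]
wrist_force: [0.7, -0.5, -2.6]
gripper_width: 0.0124
grasp_force: 89.1
```

Call:
servo_tool(slide=[[0,-1,0],[0,-1,0],[0,0,0]], rot=[[0,0,0],[0,0,0],[0,0,0]], claw=[0,0,0])

```text
time_s: 10.05
position: [0.5045, 0.1626, 0.1293]
ee_rot: [[0.996, -0.086, 0.0], [-0.086, -0.996, -0.0], [0.0, 0.0, -1.0]]
wrist_force: [-0.0, -0.2, -2.5]
gripper_width: 0.0128
grasp_force: 89.1
```

Call:
servo_tool(slide=[[0,-1,0],[0,-1,0],[0,0,0]], rot=[[0,0,0],[0,0,0],[0,0,0]], claw=[0,0,0])

```text
time_s: 10.42
position: [0.5046, 0.1647, 0.1293]
ee_rot: [[0.996, -0.086, 0.0], [-0.086, -0.996, 0.0], [-0.0, -0.0, -1.0]]
wrist_force: [-0.6, -0.4, -3.3]
gripper_width: 0.0126
grasp_force: 89.1
```

Moved 20 mm, no contact yet.

Call:
servo_tool(slide=[[0,-1,0],[0,-1,0],[0,0,0]], rot=[[0,0,0],[0,0,0],[0,0,0]], claw=[0,0,0])

```text
time_s: 10.8
position: [0.5048, 0.1667, 0.1293]
ee_rot: [[0.996, -0.086, 0.0], [-0.086, -0.996, 0.0], [0.0, -0.0, -1.0]]
wrist_force: [0.0, 0.8, -2.9]
gripper_width: 0.0124
grasp_force: 89.1
```

Call:
servo_tool(slide=[[0,-1,0],[0,0,0]], rot=[[0,0,0],[0,0,0]], claw=[0,0])

```text
time_s: 11.05
position: [0.5048, 0.1675, 0.1293]
ee_rot: [[0.996, -0.086, -0.0], [-0.086, -0.996, -0.0], [-0.0, 0.0, -1.0]]
wrist_force: [0.2, -1.5, -2.4]
gripper_width: 0.0128
grasp_force: 89.1
```

Call:
servo_tool(slide=[[0,-1,0],[0,0,0]], rot=[[0,0,0],[0,0,0]], claw=[0,0])

```text
time_s: 11.3
position: [0.5048, 0.1683, 0.1292]
ee_rot: [[0.996, -0.087, -0.0], [-0.087, -0.996, -0.0], [-0.0, 0.0, -1.0]]
wrist_force: [-1.5, -5.6, -2.6]
gripper_width: 0.0128
grasp_force: 89.3
```

Call:
servo_tool(slide=[[0,8,0],[-17,0,0],[-17,0,0],[0,-11,0],[0,-12,0],[7,0,0],[5,0,0],[0,0,0]], rot=[[0,0,0],[0,0,0],[0,0,0],[0,0,0],[0,0,0],[0,0,0],[0,0,0],[0,0,0]], claw=[0,0,0,0,0,0,0,0])

```text
time_s: 12.3
position: [0.485, 0.1852, 0.1292]
ee_rot: [[0.996, -0.087, 0.0], [-0.087, -0.996, -0.0], [0.0, -0.0, -1.0]]
wrist_force: [0.0, 0.4, -3.5]
gripper_width: 0.0124
grasp_force: 89.1
```

Call:
servo_tool(slide=[[1,0,0],[1,0,0],[0,0,0]], rot=[[0,0,0],[0,0,0],[0,0,0]], claw=[0,0,0])

```text
time_s: 12.68
position: [0.4864, 0.1852, 0.1293]
ee_rot: [[0.996, -0.086, -0.0], [-0.086, -0.996, -0.0], [-0.0, 0.0, -1.0]]
wrist_force: [0.3, -0.2, -3.3]
gripper_width: 0.0127
grasp_force: 89.1
```

Call:
servo_tool(slide=[[1,0,0],[1,0,0],[0,0,0]], rot=[[0,0,0],[0,0,0],[0,0,0]], claw=[0,0,0])

```text
time_s: 13.05
position: [0.4885, 0.1851, 0.1293]
ee_rot: [[0.996, -0.086, 0.0], [-0.086, -0.996, 0.0], [0.0, -0.0, -1.0]]
wrist_force: [0.3, -0.3, -3.9]
gripper_width: 0.0125
grasp_force: 89.1
```

Call:
servo_tool(slide=[[1,0,0],[0.5,0,0],[0,0,0]], rot=[[0,0,0],[0,0,0],[0,0,0]], claw=[0,0,0])

```text
time_s: 13.42
position: [0.4899, 0.1849, 0.1293]
ee_rot: [[0.996, -0.086, -0.0], [-0.086, -0.996, -0.0], [-0.0, 0.0, -1.0]]
wrist_force: [-0.0, -0.4, -3.4]
gripper_width: 0.0127
grasp_force: 89.1
```

Call:
servo_tool(slide=[[1,0,0],[0,0,0]], rot=[[0,0,0],[0,0,0]], claw=[0,0])

```text
time_s: 13.68
position: [0.4909, 0.1848, 0.1293]
ee_rot: [[0.996, -0.086, -0.0], [-0.086, -0.996, -0.0], [-0.0, 0.0, -1.0]]
wrist_force: [0.4, -0.8, -3.2]
gripper_width: 0.0122
grasp_force: 89.1
```

Call:
servo_tool(slide=[[1,0,0],[0,0,0]], rot=[[0,0,0],[0,0,0]], claw=[0,0])

```text
time_s: 13.92
position: [0.4913, 0.1847, 0.1292]
ee_rot: [[0.996, -0.086, -0.001], [-0.086, -0.996, -0.0], [-0.001, 0.0, -1.0]]
wrist_force: [-3.8, 1.1, -0.5]
gripper_width: 0.0127
grasp_force: 89.5
```

Call:
servo_tool(slide=[[-3,0,0],[0,0,-11],[0,0,-11],[6,0,0],[6,0,0],[6,0,0],[0,0,0]], rot=[[0,0,0],[0,0,0],[0,0,0],[0,0,0],[0,0,0],[0,0,0],[0,0,0]], claw=[0,0,0,0,0,0,0])

```text
time_s: 14.8
position: [0.5073, 0.1834, 0.151]
ee_rot: [[0.996, -0.087, -0.0], [-0.087, -0.996, -0.0], [-0.0, 0.0, -1.0]]
wrist_force: [-0.0, -0.0, -2.8]
gripper_width: 0.0126
grasp_force: 89.1
```

Call:
servo_tool(slide=[[0,0,0],[0,0,0]], rot=[[0,0,0],[0,0,0]], claw=[0,0])

```text
time_s: 15.05
position: [0.5065, 0.1834, 0.1512]
ee_rot: [[0.996, -0.086, -0.0], [-0.086, -0.996, -0.0], [-0.0, 0.0, -1.0]]
wrist_force: [-1.0, -0.2, -3.4]
gripper_width: 0.0125
grasp_force: 89.1
```

Call:
servo_tool(slide=[[0.4,0.3,3],[0,0,4],[0,0,3],[0,0,0]], rot=[[0,0,0],[0,0,0],[0,0,0],[0,0,0]], claw=[0,0,0,0])

```text
time_s: 15.55
position: [0.507, 0.1831, 0.1409]
ee_rot: [[0.996, -0.086, -0.001], [-0.086, -0.996, -0.0], [-0.001, 0.0, -1.0]]
wrist_force: [0.7, -0.9, -1.3]
gripper_width: 0.0126
grasp_force: 89.1
```

Call:
servo_tool(slide=[[0,0,1],[0,0,1],[0,0,0]], rot=[[0,0,0],[0,0,0],[0,0,0]], claw=[0,0,0])

```text
time_s: 15.92
position: [0.5071, 0.1831, 0.1393]
ee_rot: [[0.996, -0.086, -0.0], [-0.086, -0.996, -0.0], [-0.0, 0.0, -1.0]]
wrist_force: [-0.6, -0.8, -2.9]
gripper_width: 0.0125
grasp_force: 89.1
```

Call:
servo_tool(slide=[[0,0,1],[0,0,1],[0,0,0]], rot=[[0,0,0],[0,0,0],[0,0,0]], claw=[0,0,0])

```text
time_s: 16.3
position: [0.5071, 0.1831, 0.1372]
ee_rot: [[0.996, -0.086, -0.0], [-0.086, -0.996, -0.0], [-0.0, 0.0, -1.0]]
wrist_force: [0.3, 0.1, -3.0]
gripper_width: 0.0128
grasp_force: 89.1
```

Call:
servo_tool(slide=[[0,0,1],[0,0,1],[0,0,0]], rot=[[0,0,0],[0,0,0],[0,0,0]], claw=[0,0,0])

```text
time_s: 16.68
position: [0.5071, 0.1831, 0.1352]
ee_rot: [[0.996, -0.086, -0.0], [-0.086, -0.996, -0.0], [-0.0, 0.0, -1.0]]
wrist_force: [0.8, -0.3, -3.7]
gripper_width: 0.0126
grasp_force: 89.1
```

Call:
servo_tool(slide=[[0,0,1],[0,0,1],[0,0,0]], rot=[[0,0,0],[0,0,0],[0,0,0]], claw=[0,0,0])

```text
time_s: 17.05
position: [0.5071, 0.1831, 0.1332]
ee_rot: [[0.996, -0.086, -0.0], [-0.086, -0.996, -0.0], [-0.0, 0.0, -1.0]]
wrist_force: [-0.8, 0.3, -2.8]
gripper_width: 0.0131
grasp_force: 89.1
```

Call:
servo_tool(slide=[[0,0,1],[0,0,1],[0,0,0]], rot=[[0,0,0],[0,0,0],[0,0,0]], claw=[0,0,0])

```text
time_s: 17.42
position: [0.5071, 0.1831, 0.1312]
ee_rot: [[0.996, -0.086, -0.0], [-0.086, -0.996, -0.0], [-0.0, 0.0, -1.0]]
wrist_force: [-0.3, 0.4, -3.2]
gripper_width: 0.013
grasp_force: 89.1
```

Both knuckles are over the pins with no force. I'll lower on to the shoulder.

Call:
servo_tool(slide=[[0,0,2],[0,0,2],[0,0,2],[0,0,1],[0,0,0]], rot=[[0,0,0],[0,0,0],[0,0,0],[0,0,0],[0,0,0]], claw=[0,0,0,0,0])

```text
time_s: 18.05
position: [0.5071, 0.1831, 0.1242]
ee_rot: [[0.996, -0.086, -0.0], [-0.086, -0.996, -0.0], [-0.0, 0.0, -1.0]]
wrist_force: [0.4, 0.5, -2.6]
gripper_width: 0.0125
grasp_force: 89.1
```

Call:
servo_tool(slide=[[0,0,1],[0,0,1],[0,0,0]], rot=[[0,0,0],[0,0,0],[0,0,0]], claw=[0,0,0])

```text
time_s: 18.42
position: [0.5071, 0.1831, 0.1222]
ee_rot: [[0.996, -0.086, -0.0], [-0.086, -0.996, -0.0], [-0.0, 0.0, -1.0]]
wrist_force: [-0.0, 0.0, -2.6]
gripper_width: 0.0127
grasp_force: 89.1
```

Call:
servo_tool(slide=[[0,0,0.7],[0,0,0.3],[0,0,0]], rot=[[0,0,0],[0,0,0],[0,0,0]], claw=[0,0,0])

```text
time_s: 18.8
position: [0.5072, 0.1831, 0.1213]
ee_rot: [[0.996, -0.086, -0.0], [-0.086, -0.996, -0.0], [-0.0, 0.0, -1.0]]
wrist_force: [0.2, -0.3, -2.8]
gripper_width: 0.0125
grasp_force: 89.1
```

Call:
servo_tool(slide=[[0,0,0.5],[0,0,0.5],[0,0,0]], rot=[[0,0,0],[0,0,0],[0,0,0]], claw=[0,0,0])

```text
time_s: 19.18
position: [0.5071, 0.1831, 0.1203]
ee_rot: [[0.996, -0.086, -0.0], [-0.086, -0.996, -0.0], [-0.0, 0.0, -1.0]]
wrist_force: [0.4, -0.3, -1.9]
gripper_width: 0.0128
grasp_force: 89.1
```

Call:
servo_tool(slide=[[0,0,0.5],[0,0,0.5],[0,0,0]], rot=[[0,0,0],[0,0,0],[0,0,0]], claw=[0,0,0])

```text
time_s: 19.55
position: [0.5069, 0.1832, 0.1196]
ee_rot: [[0.996, -0.086, -0.0], [-0.086, -0.996, 0.0], [-0.0, -0.0, -1.0]]
wrist_force: [-5.1, 0.6, 6.1]
gripper_width: 0.0126
grasp_force: 90.7
```

Call:
servo_tool(slide=[[0,0,0],[0,0,0],[0,0,0],[0,0,0],[0,0,0],[0,0,0]], rot=[[0,0,0],[0,0,0],[0,0,0],[0,0,0],[0,0,0],[0,0,0]], claw=[0,0,0.3,0.3,0.3,0.3])

```text
time_s: 20.3
position: [0.5072, 0.1831, 0.1193]
ee_rot: [[0.996, -0.086, 0.0], [-0.086, -0.996, 0.0], [0.0, -0.0, -1.0]]
wrist_force: [-0.8, 0.3, -0.3]
gripper_width: 0.0261
grasp_force: 0.0
```

```bash
python3 - <<'E'
from h import *
from cell import r,camera
for n in("scene",):
    c=camera(n);np.savez(f"{n}3.npz",**c)
S=load("scene3")
cv2.imwrite("pics/c4.png",zoom(S["img"][...,::-1],300,160,100,75,6))
E
```

```text
(no output)
```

View pics/c4.png

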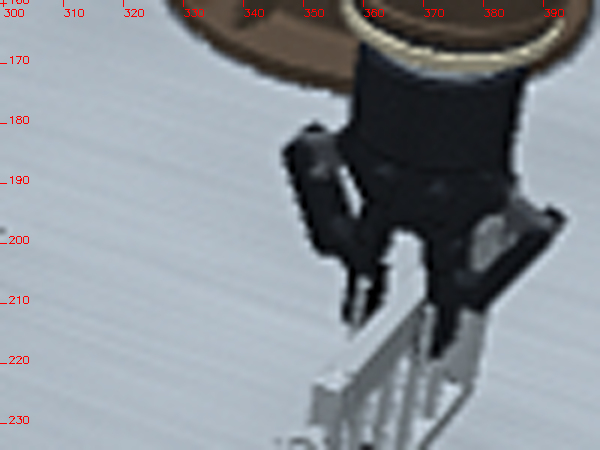

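The gate hangs seated at scene ≈(370,225), loose between the fingers at (357,210) and (372,215). I'll swing it with this loose cage.

Call:
servo_tool(slide=[[0.3,5.6,0],[0.6,11.2,0],[0.6,11.2,0],[0.6,11.2,0],[0.6,11.2,0],[0.6,11.2,0],[0.6,11.2,0],[0,0,0]], rot=[[0,0,-3],[0,0,-6],[0,0,-6],[0,0,-6],[0,0,-6],[0,0,-6],[0,0,-6],[0,0,0]], claw=[0.3,0.3,0.3,0.3,0.3,0.3,0.3,0.3])

```text
time_s: 21.35
position: [0.5257, 0.1135, 0.1193]
ee_rot: [[0.829, 0.559, 0.0], [0.559, -0.829, -0.0], [0.0, 0.0, -1.0]]
wrist_force: [0.2, 0.1, 0.7]
gripper_width: 0.0257
grasp_force: 0.0
```

```bash
python3 - <<'E'
from cell import r
import numpy as np
s=r.observe();R=np.array(s["ee_rot"]);p=s["position"]
print(p+.1075*R[:,0], np.degrees(np.arctan2(R[1,0],R[0,0])),s["joint_pos"])
E
```

```text
[0.6148354  0.17355149 0.11931442] 33.96787760063449 [ 1.56286196e-01  4.71701692e-01  1.95899413e+00 -7.20095125e-05
  7.10667372e-01  1.13428580e+00]
```

Call:
servo_tool(slide=[[0.6,11.2,0],[0.6,11.2,0],[0.6,11.2,0],[0.6,11.2,0],[0.6,11.2,0],[0.6,11.2,0],[0.3,5.6,0],[0.3,5.6,0],[0,0,0]], rot=[[0,0,-6],[0,0,-6],[0,0,-6],[0,0,-6],[0,0,-6],[0,0,-6],[0,0,-3],[0,0,-3],[0,0,0]], claw=[0.3,0.3,0.3,0.3,0.3,0.3,0.3,0.3,0.3])

```text
time_s: 22.48
position: [0.5884, 0.0706, 0.1192]
ee_rot: [[0.243, 0.97, -0.0], [0.97, -0.243, 0.0], [0.0, -0.0, -1.0]]
wrist_force: [-0.5, 0.2, -0.5]
gripper_width: 0.0257
grasp_force: 0.0
```

```bash
python3 - <<'E'
from h import *
from cell import r,camera
s=r.observe();R=np.array(s["ee_rot"]);p=s["position"]
print(p+.1075*R[:,0], np.degrees(np.arctan2(R[1,0],R[0,0])))
c=camera("scene");np.savez("scene4.npz",**c)
cv2.imwrite("pics/c5.png",zoom(c["img"][...,::-1],255,165,120,90,6))
E
```

```text
[0.61459204 0.17488125 0.11919866] 75.90957568977869
```

View pics/c5.png

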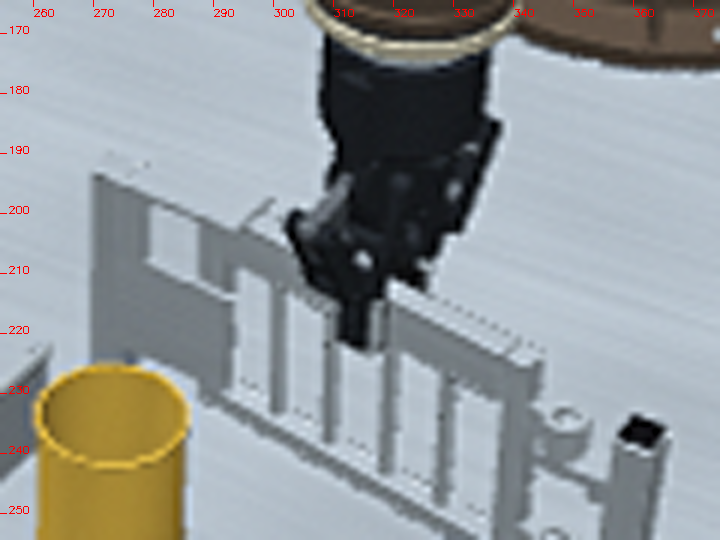

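The gate is nearly shut: rail (270–340, 195–230), free end at the keeper (265–290, 195), knuckle at (347,235) on the post. I'll finish slowly by feel.

Call:
servo_tool(slide=[[0.2,3.8,0],[0.2,3.8,0],[0.2,3.8,0],[0.1,1.9,0],[0,0,0]], rot=[[0,0,-2],[0,0,-2],[0,0,-2],[0,0,-1],[0,0,0]], claw=[0.3,0.3,0.3,0.3,0.3])

```text
time_s: 23.15
position: [0.6017, 0.0683, 0.1193]
ee_rot: [[0.121, 0.993, 0.0], [0.993, -0.121, -0.0], [-0.0, 0.0, -1.0]]
wrist_force: [-0.3, 1.1, 1.0]
gripper_width: 0.0254
grasp_force: 0.1
```

Call:
servo_tool(slide=[[0,1.5,0],[0,1.5,0],[0,0,0]], rot=[[0,0,-1],[0,0,-1],[0,0,0]], claw=[0.3,0.3,0.3])

```text
time_s: 23.52
position: [0.6046, 0.068, 0.1193]
ee_rot: [[0.086, 0.996, -0.0], [0.996, -0.086, -0.0], [-0.0, -0.0, -1.0]]
wrist_force: [0.1, -0.4, -0.5]
gripper_width: 0.0253
grasp_force: 0.1
```

Call:
servo_tool(slide=[[0,1,0],[0,1,0],[0,0,0]], rot=[[0,0,0],[0,0,0],[0,0,0]], claw=[0.3,0.3,0.3])

```text
time_s: 23.9
position: [0.605, 0.0679, 0.1191]
ee_rot: [[0.087, 0.996, -0.003], [0.996, -0.087, -0.0], [-0.0, -0.003, -1.0]]
wrist_force: [-8.7, 1.3, 5.6]
gripper_width: 0.0257
grasp_force: 4.5
```

Call:
servo_tool(slide=[[0,-2,0],[0,-3,0],[0,-2,0],[0,0,0],[0,0,0],[0,0,0],[0,0,-15],[0,0,-40],[0,0,-50],[0,0,-40],[0,0,0],[0,0,0]], rot=[[0,0,0],[0,0,0],[0,0,0],[0,0,0],[0,0,0],[0,0,0],[0,0,0],[0,0,0],[0,0,0],[0,0,0],[0,0,0],[0,0,0]], claw=[0.3,0.3,0.3,0.5,0.5,0.5,0.5,0.5,0.5,0.5,0.5,0.5])

```text
time_s: 25.4
position: [0.5993, 0.0684, 0.2645]
ee_rot: [[0.086, 0.996, 0.0], [0.996, -0.086, 0.0], [0.0, 0.0, -1.0]]
wrist_force: [0.1, 0.0, -0.9]
gripper_width: 0.0425
grasp_force: 0.0
```

```bash
python3 - <<'E'
from h import *
from cell import r,camera
c=camera("scene");np.savez("scene5.npz",**c)
cv2.imwrite("pics/c6.png",zoom(c["img"][...,::-1],255,165,130,97,6))
E
```

```text
(no output)
```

View pics/c6.png

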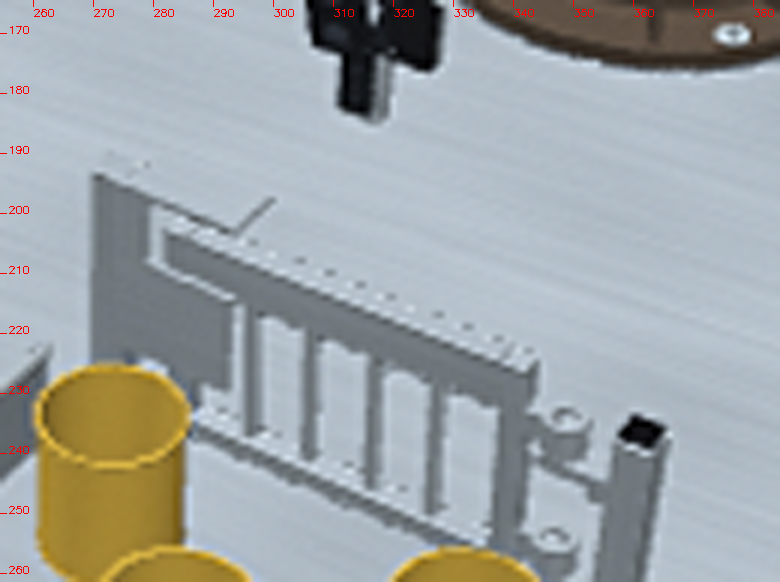

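The gate is under the tab with its free end at (282,204), and both knuckles are on the arms at (347,235) and (345,255). I'll check the rail direction numerically.

```bash
python3 - <<'E'
from h import *
S=load("scene5")
# front-upper edge of the dark rail face: free-end corner and hinge-end corner (crop px 165,233 / 530,377), z=0.150
f=lambda x,y:onz(S,(255+x/6-.5,165+y/6-.5),.15)
F,K=f(165,233),f(530,377);d=K-F
print(F,K,np.linalg.norm(d),np.degrees(np.arctan2(d[1],d[0])))
E
```

```text
[ 0.60690531 -0.03647054  0.15      ] [0.61868926 0.15725318 0.15      ] 0.19408179854140445 86.51906236895789
```

```bash
python3 -c "
from cell import ticket
print(ticket.hand_in())"
```

```text
the job is handed in; nothing more can be done
None
```

The gate hangs on both pins, swung shut under the keeper against its stop and released. I handed the job in after about 25.5 s of robot time; the hand-in returned no verdict.

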